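# Set up the little desk shelf over the charger

## Robot

A 6-joint arm with a two-finger parallel gripper is mounted at the origin on the work surface; the furniture and walls round the work are solid. World frame = base frame: x ahead of the robot, y to its left, z up, the work surface at z = 0. Lengths are in m, angles in rad, forces in N, time in s.
With the tool pointing down it reaches from about 0.25 to 0.8 m from the base axis. Payload 8.5 kg.
Tool frame: the origin (TCP) lies midway between the tips of the shut fingers; the grasp point (between the pads) lies 19 mm behind it; z points along the fingers, y is the line along which they close (so a half turn about z gives the same grasp; the last joint's range is limited). The gripper opens to 85 mm and grips with 20 to 120 N. Pads are 22 mm wide; open, the fingers measure 114 mm over their backs; the gripper's body (76 mm by 85 mm) begins 54 mm behind the grasp point. The pads swing forward as they close: fully open they stand 13 mm farther back than shut.
Start: joints at [0, 0.238, -0.013, 1.319, 0, 1.571], TCP at [0.525, -0, 0.231] pointing down, gripper open.
Joint ranges: [-2.66, 2.66], [-1.03, 1.9], [-1.14, 1.46], [-1.82, 2.27], [-1.45, 1.34], [-3.14, 3.14]. Speed limits (rad/s): [2.22, 2.22, 2.79, 3.14, 3.14, 3.14].

## Interface

Orientations are given as [roll, pitch, yaw] about the fixed x, y, z axes, in that order (R = Rz(yaw) Ry(pitch) Rx(roll)).
In Python, from cell import arm gives the robot as it stands. The module is installed in compiled form; this text tells all that it offers.
- The arm moves only by the shell command python3 -m pendant 'ROWS'. ROWS is JSON, a list of rows, each an object of numbers: "hand": the opening, from 0 (shut) to 1 (fully open); "x", "y", "z": the shift along the tool's x, y, z in units of 60 mm (1.0 is 60 mm); "rx", "ry", "rz": the turn, a rotation vector about the tool's x, y, z in units of 6 degrees (1.0 is 6 degrees). A call has 1 to 20 rows; each row shifts and turns the commanded pose from where the row before left it, along the tool's axes as they then stand; what a row does not reach is not made up. A row lasts 1/8 s, in which the tool goes at most 62.5 mm and 10.7 degrees, less where a joint would pass 70% of its speed; a pose out of reach is approached as far as the arm can. A call is refused whole if a number of a shift passes 1 or a number of a turn 1, either way. A call with a gripper value outside its range is refused whole. The fingers move at their own pace and stop on an object; the grip force is fixed at half the most. Time passes only in rows, so rows that do not move let the fingers close. It gives the time, the measured TCP pose, the force, the opening and the grip force at its end, in the units of the state.
- arm.sense(): the state, without advancing time (a new reading comes with each control period).
- arm.capture(name): name is "scene" or "side" or "wrist"; returns the picture (480x640x3 uint8, red, green, blue); there is no depth.
- arm.camera_info(name): a dict with "camera_matrix" (3x3 intrinsics, pixels), "cam_to_world" (4x4, takes a point from camera to world coordinates). Camera axes: x right, y up, looking along -z (the intrinsics and any distortion apply to the point x, -y, -z); pixel columns grow to the right and rows downward; lengths in m; the calibration is good to about 2 mm. A picture is of the moment at which its call begins: read the wrist's pose just before it. camera_info takes no time and is no camera call; for the wrist camera it gives the pose at the moment of the call.
- arm.job_done(): hands the job in; it is judged then, once.
The state is a dict: "t": time; "joint_positions": joint angles; "qvel": joint speeds; "effort": joint torques, N m; "position": TCP position; "eef_rot": TCP orientation; "ft_force": force on the tool from outside, world axes, zero at the start; "moment": the same for the moment, N m; "width": finger opening in m; "finger_force": force on a finger pad.
Only numpy, scipy, OpenCV 4.12 (cv2) and the standard library are available. Lean on these libraries where they do the work, as an engineer would, in place of code of your own. Each camera call takes 0.05 s, during which the arm holds its last target. There are 200 camera calls.

## Task

Set up the knock-down desk shelf over the white charger block, leaving the charger where it lies: stand the plain foot to the left of the charger and the foot with the headphone hook to its right, hook towards the robot, both square to the charger, equally far from it and spaced so that the board will sit on them. Lay the board across the feet, the tongue of each in its pocket, so that it lies flat on both; then stand the loupe on the board over the plain foot and set the card case on it over the hooked foot. Left and right are as seen from the robot, and the other things on the desk stay where they are.

Things in the scene. Friction and masses are not known exactly. Their poses are not given: they have to be found in the camera images.
- charger: White charger block, 52 x 52 x 28 mm with rounded edges, loose on the desk; it stays where it lies. Origin: centre of its underside. Its x axis points ahead of the robot and its y axis to the left, each within 0.15 rad; z up. The shelf is built over it, the feet 80 mm to either side of its middle.
- plain_foot: Shelf foot without hook, loose, upright: dark walnut block 62 mm deep (x) x 40 across (y), shoulder 50 mm high; on top in the middle a metal tongue 36 (x) x 10 mm (y) stands 8 mm proud (58 mm in all). Origin: centre of the underside; z up. x faces ahead within 0.4 rad at the start. Same both ways round. About 120 g.
- hook_foot: Other shelf foot, loose, upright: same block and tongue, plus a metal headphone hook (6 mm wire, turned up at its end) sticking out 36 mm from the middle of its front face (-x), 30 mm up. Origin: centre of the block's underside; -x points along the hook, at the start towards the robot within 0.4 rad; z up. About 130 g.
- hook_tip (a point): Turned-up end of the hook on the hooked foot, 67 mm in front (-x) of that foot's origin and 46 mm up.
- board: Shelf board, dark walnut, 210 mm long (y) x 62 deep (x) x 18 thick, about 200 g, loose, lying right way up, y to the left within 0.15 rad; same both ways round. Underside (unseen): two blind pockets 46 (x) x 22 (y) x 10 mm deep, mid-depth, 80 mm either side of the middle, for the tongues. Origin: centre of underside; z up. Seated: underside 50, top 68 mm above the desk.
- loupe: Print loupe, black, round and waisted, 44 mm in diameter, 45 mm tall, loose, standing upright. Origin: centre of its underside; z up. May be gripped anywhere round its barrel.
- card_case: Little teal memory-card case, a box 27 mm (x) x 59 mm (y) x 26 mm tall, loose. Origin: centre of its underside; z up. At the start its x axis points to the left within 0.6 rad.
- lens_cap: Bystander: flat black lens cap, 52 mm in diameter, 9 mm tall, loose on the desk at the left. Origin: centre of its underside. Leave it alone.
- usb_stick: Bystander: black memory stick 18 x 53 x 8 mm, loose on the desk at the left. Leave it alone.
- eraser: Bystander: blue and white eraser 19 x 42 x 12 mm, loose on the desk at the back of the work. Leave it alone.
Things that resemble listed ones, but are neither listed nor needed, are in the scene too. What is shaped like the board but blue is not meant.

How it is judged:
By the outcome, as a careful person would: the job done as asked, in the order asked, and still so for the second after the job is handed in, with the robot touching nothing.
It also fails if it takes over 134 s, if anything falls off the work surface, if the arm or the gripper's body presses on something with over 40 N, if the wrist force passes 120 N, or if a joint passes its speed limit or range.

## Working session

There is one attempt and no reset: what is moved stays moved. The work goes in short steps, Python scripts to look and compute and a shell command to move; the robot and the scene stay as the last step left them, time stands still between calls to the robot, and variables do not carry over. Pictures are saved under pics/ and viewed, at most 14 in all, crops included, and the job is handed in when it is done.

```bash
mkdir -p pics; python3 - <<'E'
from cell import arm
import cv2,numpy as np
for n in ["scene","side","wrist"]:
    im=arm.capture(n); cv2.imwrite(f"pics/{n}0.png",im[:,:,::-1])
    i=arm.camera_info(n); print(n,np.round(i["camera_matrix"],1).tolist(),np.round(i["cam_to_world"],3).tolist(),[k for k in i])
s=arm.sense();print(s)
E
```

```text
scene [[452.9, 0.0, 316.8], [0.0, 452.9, 242.6], [0.0, 0.0, 1.0]] [[0.755, 0.431, -0.494, 0.025], [-0.656, 0.508, -0.559, -0.532], [0.01, 0.746, 0.666, 0.673], [0.0, 0.0, 0.0, 1.0]] ['camera_matrix', 'cam_to_world']
side [[495.4, 0.0, 312.1], [0.0, 495.4, 231.0], [0.0, 0.0, 1.0]] [[-0.265, -0.737, 0.622, 1.107], [0.964, -0.2, 0.173, 0.184], [-0.003, 0.645, 0.764, 0.849], [0.0, 0.0, 0.0, 1.0]] ['camera_matrix', 'cam_to_world']
wrist [[373.6, 0.0, 320.0], [0.0, 373.6, 239.7], [0.0, 0.0, 1.0]] [[1.0, 0.0, 0.0, 0.525], [-0.0, 0.957, 0.291, 0.073], [-0.0, -0.291, 0.957, 0.373], [0.0, 0.0, 0.0, 1.0]] ['camera_matrix', 'cam_to_world']
{'t': 0.15, 'joint_positions': array([ 9.97778802e-06,  2.38641401e-01, -1.40269019e-02,  1.31916910e+00,
       -3.13743844e-05,  1.57083448e+00]), 'qvel': array([ 0.00033968, -0.00020685,  0.00241116, -0.00068275,  0.00234774,
       -0.00133027]), 'effort': array([-5.83120764e-04, -5.39078343e+01,  3.46597445e+01,  1.44879267e-02,
       -3.84108148e-05, -6.07092011e-05]), 'position': array([ 5.24711268e-01, -4.39020335e-06,  2.30839243e-01]), 'eef_rot': array([-3.14055158e+00,  3.14140916e-05,  1.57076818e+00]), 'ft_force': array([-0.22774635, -0.70430483, -0.22599493]), 'moment': array([-0.00593151, -0.00804038,  0.01133172]), 'finger_force': 0.0, 'width': 0.08553434487179955}
```

View pics/scene0.png

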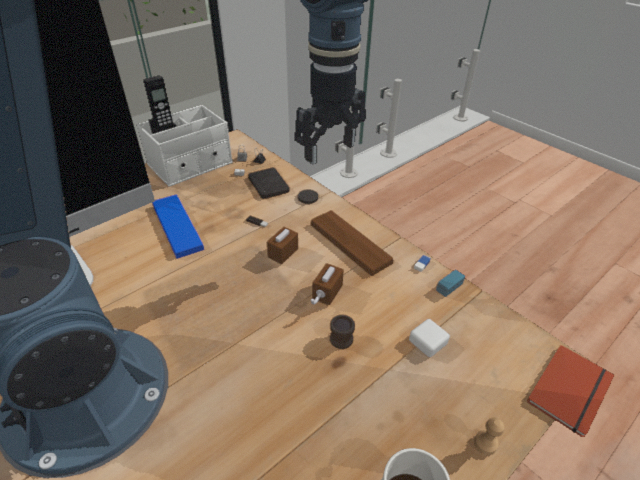

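View pics/side0.png

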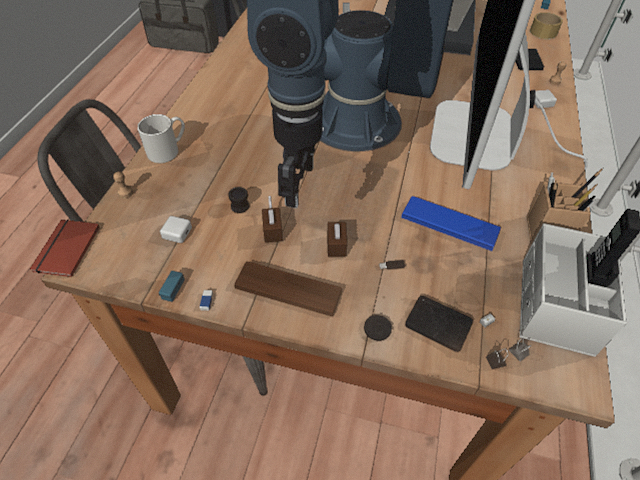

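The scene shows the charger (430,338), loupe (342,331), plain foot (283,245), hook foot (328,284), dark board (350,242), card case (451,283), eraser (422,264), lens cap (308,197), and stick (257,221). The blue board-shaped thing (177,225) is not meant. I'll get rough positions from both cameras.

```bash
cat > h.py <<'E'
from cell import arm
import numpy as np, cv2
def p2w(info,uv,z):
    K=info["camera_matrix"];T=info["cam_to_world"]
    uv=np.atleast_2d(np.array(uv,float)); out=[]
    for u,v in uv:
        d=np.linalg.inv(K)@[u,v,1]; d=T[:3,:3]@(d*[1,-1,-1]); o=T[:3,3]
        out.append(o+d*(z-o[2])/d[2])
    return np.array(out)
def proj(info,P):
    K=info["camera_matrix"];T=info["cam_to_world"]
    c=(np.atleast_2d(P)-T[:3,3])@T[:3,:3]; c=c*[1,-1,-1]; q=c@K.T
    return q[:,:2]/q[:,2:]
E
python3 - <<'E'
from h import *
np.set_printoptions(precision=3,suppress=True)
S=arm.camera_info("scene");D=arm.camera_info("side")
for n,a,b,z in [("charger",(430,333),(177,227),.028),("loupe",(342,324),(238,193),.045),("plain",(283,239),(337,231),.055),("hook",(329,278),(270,216),.055),("case",(452,278),(172,281),.026),("board",(350,239),(289,286),.018),("eraser",(422,262),(206,297),.012),("cap",(308,195),(378,326),.009),("pawn",(488,440),(122,184),.03),("stick",(257,221),(392,265),.008),("blue",(177,225),(451,221),.018)]:
    print(n,p2w(S,a,z)[0],p2w(D,b,z)[0])
E
```

```text
charger [ 0.499 -0.299  0.028] [ 0.505 -0.29   0.028]
loupe [ 0.386 -0.193  0.045] [ 0.388 -0.191  0.045]
plain [0.438 0.041 0.055] [0.447 0.054 0.055]
hook [ 0.436 -0.104  0.055] [ 0.444 -0.095  0.055]
case [ 0.641 -0.242  0.026] [ 0.637 -0.239  0.026]
board [ 0.575 -0.02   0.018] [ 0.582 -0.011  0.018]
eraser [ 0.644 -0.166  0.012] [ 0.647 -0.164  0.012]
cap [0.618 0.174 0.009] [0.619 0.178 0.009]
pawn [ 0.411 -0.473  0.03 ] [ 0.418 -0.473  0.03 ]
stick [0.462 0.173 0.008] [0.469 0.18  0.008]
blue [0.31  0.268 0.018] [0.321 0.287 0.018]
```

View pics/wrist0.png

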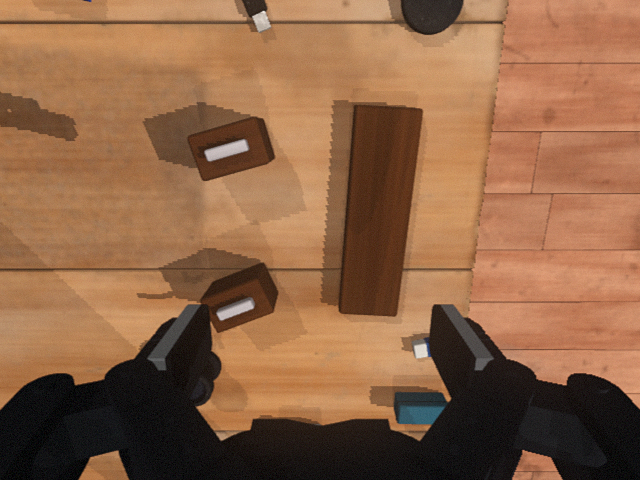

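The wrist view shows the plain foot tongue (227,150), hook foot tongue (236,308), board corners about (356,106), (421,109), (398,316) and (340,313), the eraser (421,348) and the case (420,407). Next I'll move over to the charger side.

```bash
python3 -m pendant '[{"x":-0.9,"y":-0.07,"z":-0.2,"hand":1},{"x":-0.9,"y":-0.07,"z":-0.2,"hand":1},{"x":-0.9,"y":-0.07,"z":-0.2,"hand":1},{"x":-0.9,"y":-0.07,"z":-0.2,"hand":1},{"x":-0.9,"y":-0.07,"z":-0.2,"hand":1},{"x":-0.9,"y":-0.07,"z":-0.2,"hand":1},{"hand":1},{"hand":1},{"hand":1}]'
python3 - <<'E'
from h import *
np.save("w1.npy",arm.camera_info("wrist"),allow_pickle=True)
im=arm.capture("wrist"); cv2.imwrite("pics/wrist1.png",im[:,:,::-1])
E
```

```text
invalid input at $[0]: expected keys hand, x, y, z, rx, ry, rz
```

View pics/wrist1.png

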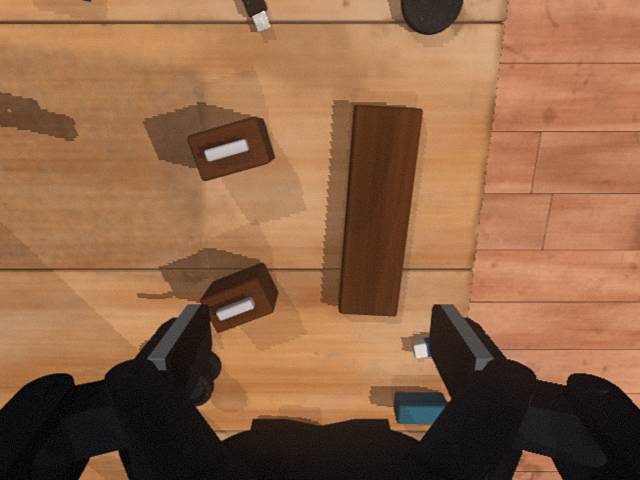

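The move was refused because every key is needed, so the picture is unchanged.

```bash
python3 -m pendant '[{"hand":1,"x":-0.9,"y":-0.07,"z":-0.2,"rx":0,"ry":0,"rz":0},{"hand":1,"x":-0.9,"y":-0.07,"z":-0.2,"rx":0,"ry":0,"rz":0},{"hand":1,"x":-0.9,"y":-0.07,"z":-0.2,"rx":0,"ry":0,"rz":0},{"hand":1,"x":-0.9,"y":-0.07,"z":-0.2,"rx":0,"ry":0,"rz":0},{"hand":1,"x":-0.9,"y":-0.07,"z":-0.2,"rx":0,"ry":0,"rz":0},{"hand":1,"x":-0.9,"y":-0.07,"z":-0.2,"rx":0,"ry":0,"rz":0},{"hand":1,"x":0,"y":0,"z":0,"rx":0,"ry":0,"rz":0},{"hand":1,"x":0,"y":0,"z":0,"rx":0,"ry":0,"rz":0},{"hand":1,"x":0,"y":0,"z":0,"rx":0,"ry":0,"rz":0}]' && python3 - <<'E'
from h import *
np.save("w1.npy",arm.camera_info("wrist"),allow_pickle=True)
im=arm.capture("wrist"); cv2.imwrite("pics/wrist2.png",im[:,:,::-1])
E
```

```text
t: 1.32
position: [0.4998, -0.3228, 0.3031]
eef_rot: [-3.141, -0.001, 1.572]
ft_force: [-0.3, 0.9, 0.5]
width: 0.0855
finger_force: 0.0
```

View pics/wrist2.png

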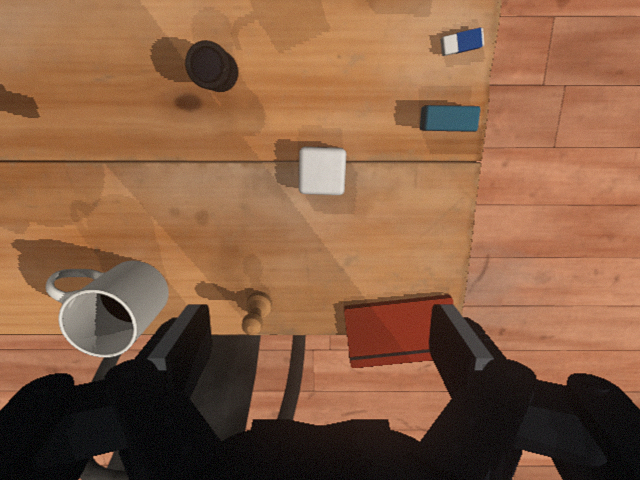

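The charger is at (322,171), loupe (211,66), case (450,118), eraser (463,41), and pawn (257,312). I'll enlarge the charger, case and both feet. The candidates for the white block are this one and the far plug at side (543,98); only this one is a rounded 52 mm block on the work.

```bash
python3 - <<'E'
import cv2,numpy as np
a=cv2.imread("pics/wrist2.png");b=cv2.imread("pics/wrist0.png")
f=lambda im,u,v,w,h:cv2.resize(im[v:v+h,u:u+w],(400,300),interpolation=cv2.INTER_CUBIC)
m=np.vstack([np.hstack([f(a,280,140,80,60),f(a,410,85,80,60)]),np.hstack([f(b,180,110,100,75),f(b,190,260,100,75)])])
cv2.imwrite("pics/m1.png",m)
E
```

```text
(no output)
```

View pics/m1.png

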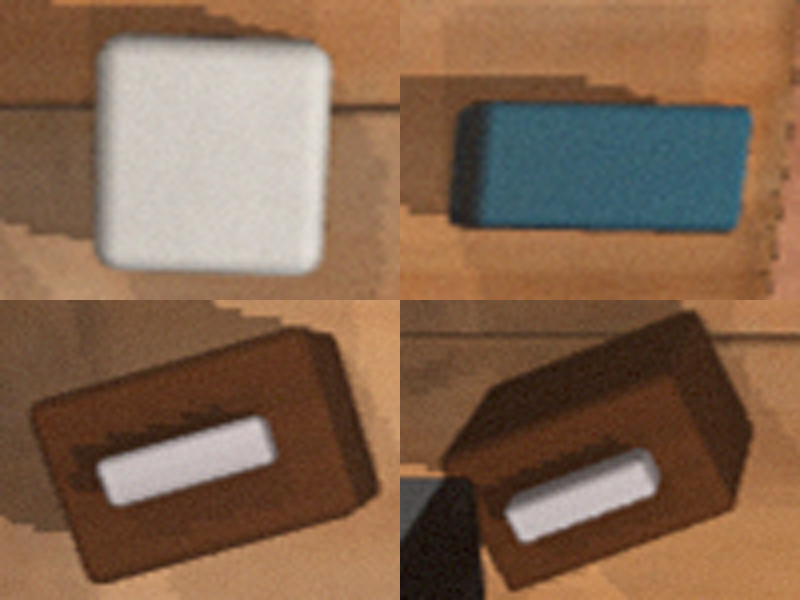

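The charger is barely turned (about -0.04 rad), the case is clear, and both tongues and the top faces are readable. Computing poses.

```bash
python3 - <<'E'
from h import *
np.set_printoptions(precision=4,suppress=True)
W1=np.load("w1.npy",allow_pickle=True).item()
# wrist0 pose: rounded start
W0=dict(camera_matrix=W1["camera_matrix"],cam_to_world=np.array([[1,0,0,.525],[0,.957,.291,.073],[0,-.291,.957,.373],[0,0,0,1]]))
def rep(n,W,px,z,o,s):
    P=p2w(W,np.array(px)/s+o,z)[:,:2]
    e=P-np.roll(P,-1,0); L=np.linalg.norm(e,axis=1)
    d1=P[1]-P[0]+P[2]-P[3]; d2=P[0]-P[3]+P[1]-P[2]
    print(n,P.mean(0),"L",L,"yaw",np.arctan2(d1[1],d1[0]),np.arctan2(-d2[0],d2[1]))
rep("charger20",W1,[(102,40),(328,46),(322,272),(97,266)],.018,(280,140),5)
rep("case",W1,[(87,102),(350,107),(338,230),(80,228)],.026,(410,85),5)
rep("plain",W0,[(33,110),(303,28),(352,210),(95,282)],.05,(180,110),4)
rep("plainT",W0,[(97,165),(262,118),(275,152),(113,205)],.058,(180,110),4)
rep("hookT",W0,[(107,212),(240,165),(258,190),(127,243)],.058,(190,260),4)
rep("board",W0,[(356,106),(421,109),(398,316),(340,313)],.018,(0,0),1)
print("loupe",p2w(W1,(209,63),.045),"edge y",p2w(W1,[(100,335),(300,335)],0),"pawn",p2w(W1,(257,300),.02),"case eraser",p2w(W1,(463,41),.012))
print(p2w(W0,(421,348),.012),p2w(W0,(420,404),.026))
E
```

```text
charger20 [ 0.5027 -0.2985] L [0.0503 0.0507 0.0519 0.0507] yaw -0.025296147507860474 -0.021583455813318848
case [ 0.6416 -0.2413] L [0.0558 0.025  0.0556 0.0256] yaw -0.011557601111335029 0.02377968598878232
plain [0.4482 0.0538] L [0.0594 0.0377 0.058  0.0371] yaw 0.2717380441624306 0.24664253862845495
plainT [0.4483 0.0541] L [0.0357 0.0071 0.0358 0.0085] yaw 0.2839252565911485 0.3169091281704652
hookT [ 0.4461 -0.0922] L [0.034  0.0075 0.0345 0.0091] yaw 0.38840804621321134 0.49812938393447265
board [ 0.5816 -0.0144] L [0.0585 0.2072 0.0616 0.2064] yaw -0.05059724829046964 -0.04642781545538051
loupe [[ 0.3912 -0.1903  0.045 ]] edge y [[ 0.2033 -0.5192  0.    ]
 [ 0.4732 -0.519   0.    ]] pawn [[ 0.4213 -0.4574  0.02  ]] case eraser [[ 0.649  -0.1641  0.012 ]]
[[ 0.6368 -0.1622  0.012 ]] [[ 0.637 -0.225  0.026]]
```

```bash
cat >> h.py <<'E'
def go(x,y,z,yaw=None):
    """print turn units, then shift units (tool axes after that turn)"""
    s=arm.sense();p=s["position"];c=s["eef_rot"][2]
    if yaw is None: yaw=c
    R=np.array([[np.cos(yaw),np.sin(yaw),0],[np.sin(yaw),-np.cos(yaw),0],[0,0,-1]])
    d=R.T@(np.array([x,y,z])-p)/.06
    dy=(c-yaw+np.pi)%(2*np.pi)-np.pi
    print("t",round(s["t"],2),"pos",np.round(p,4),"rot",np.round(s["eef_rot"],3),"q6",round(s["joint_positions"][5],2),"rz",round(np.degrees(dy)/6,2),"shift",np.round(d,2),"w",round(s["width"],4),"f",np.round(s["ft_force"],1))
E
python3 -m pendant '[{"hand":1,"x":0.9,"y":-0.12,"z":0.3,"rx":0,"ry":0,"rz":0},{"hand":1,"x":0.9,"y":-0.12,"z":0.3,"rx":0,"ry":0,"rz":0},{"hand":1,"x":0.9,"y":-0.12,"z":0.3,"rx":0,"ry":0,"rz":0},{"hand":1,"x":0.9,"y":-0.12,"z":0.3,"rx":0,"ry":0,"rz":0},{"hand":1,"x":0.9,"y":-0.12,"z":0.3,"rx":0,"ry":0,"rz":0},{"hand":1,"x":0.9,"y":-0.12,"z":0.3,"rx":0,"ry":0,"rz":0},{"hand":1,"x":0.9,"y":-0.12,"z":0.3,"rx":0,"ry":0,"rz":0},{"hand":1,"x":0,"y":0,"z":0,"rx":0,"ry":0,"rz":0.945},{"hand":1,"x":0,"y":0,"z":0,"rx":0,"ry":0,"rz":0.945},{"hand":1,"x":0,"y":0,"z":0,"rx":0,"ry":0,"rz":0.945},{"hand":1,"x":0,"y":0,"z":0,"rx":0,"ry":0,"rz":0.945},{"hand":1,"x":0,"y":0,"z":0,"rx":0,"ry":0,"rz":0.945},{"hand":1,"x":0,"y":0,"z":0,"rx":0,"ry":0,"rz":0.945},{"hand":1,"x":0,"y":0,"z":0,"rx":0,"ry":0,"rz":0.945},{"hand":1,"x":0,"y":0,"z":0,"rx":0,"ry":0,"rz":0.945},{"hand":1,"x":0,"y":0,"z":0,"rx":0,"ry":0,"rz":0.945},{"hand":1,"x":0,"y":0,"z":0,"rx":0,"ry":0,"rz":0.945},{"hand":1,"x":0,"y":0,"z":0,"rx":0,"ry":0,"rz":0.945},{"hand":1,"x":0,"y":0,"z":0,"rx":0,"ry":0,"rz":0.945},{"hand":1,"x":0,"y":0,"z":0,"rx":0,"ry":0,"rz":0.945}]'
python3 -c "
from h import *
go(.448,.054,.018,.285)"
```

```text
t: 3.88
position: [0.4488, 0.0548, 0.1774]
eef_rot: [-3.142, -0.0, 0.283]
ft_force: [0.2, 0.1, 0.1]
width: 0.0854
finger_force: 0.0
t 3.88 pos [0.4488 0.0548 0.1774] rot [-3.142 -0.     0.283] q6 2.98 rz -0.02 shift [-0.02  0.01  2.66] w 0.0854 f [0.2 0.1 0.1]
```

```bash
python3 -m pendant '[{"hand":1,"x":-0.02,"y":0,"z":0.7,"rx":0,"ry":0,"rz":0},{"hand":1,"x":0,"y":0,"z":0.7,"rx":0,"ry":0,"rz":0},{"hand":1,"x":0,"y":0,"z":0.7,"rx":0,"ry":0,"rz":0},{"hand":1,"x":0,"y":0,"z":0.56,"rx":0,"ry":0,"rz":0},{"hand":1,"x":0,"y":0,"z":0,"rx":0,"ry":0,"rz":0},{"hand":0,"x":0,"y":0,"z":0,"rx":0,"ry":0,"rz":0},{"hand":0,"x":0,"y":0,"z":0,"rx":0,"ry":0,"rz":0},{"hand":0,"x":0,"y":0,"z":0,"rx":0,"ry":0,"rz":0},{"hand":0,"x":0,"y":0,"z":0,"rx":0,"ry":0,"rz":0},{"hand":0,"x":0,"y":0,"z":0,"rx":0,"ry":0,"rz":0},{"hand":0,"x":0,"y":0,"z":0,"rx":0,"ry":0,"rz":0},{"hand":0,"x":0,"y":0,"z":0,"rx":0,"ry":0,"rz":0}]'
python3 -c "
from h import *
go(.505,-.217,.12,-.023)"
```

```text
t: 5.38
position: [0.4492, 0.0539, 0.0191]
eef_rot: [3.142, -0.003, 0.284]
ft_force: [-1.3, 0.8, 7.7]
width: 0.0395
finger_force: 60.2
t 5.38 pos [0.4492 0.0539 0.0191] rot [ 3.142e+00 -3.000e-03  2.840e-01] q6 2.98 rz 2.94 shift [ 1.03  4.49 -1.68] w 0.0395 f [-1.3  0.8  7.7]
```

```bash
python3 -m pendant '[{"hand":0,"x":0,"y":0,"z":-0.34,"rx":0,"ry":0,"rz":0},{"hand":0,"x":0,"y":0,"z":-0.34,"rx":0,"ry":0,"rz":0.735},{"hand":0,"x":0,"y":0,"z":-0.34,"rx":0,"ry":0,"rz":0.735},{"hand":0,"x":0,"y":0,"z":-0.34,"rx":0,"ry":0,"rz":0.735},{"hand":0,"x":0,"y":0,"z":-0.34,"rx":0,"ry":0,"rz":0.735},{"hand":0,"x":0.17,"y":0.75,"z":0,"rx":0,"ry":0,"rz":0},{"hand":0,"x":0.17,"y":0.75,"z":0,"rx":0,"ry":0,"rz":0},{"hand":0,"x":0.17,"y":0.75,"z":0,"rx":0,"ry":0,"rz":0},{"hand":0,"x":0.17,"y":0.75,"z":0,"rx":0,"ry":0,"rz":0},{"hand":0,"x":0.17,"y":0.75,"z":0,"rx":0,"ry":0,"rz":0},{"hand":0,"x":0.17,"y":0.75,"z":0,"rx":0,"ry":0,"rz":0},{"hand":0,"x":0,"y":0,"z":0,"rx":0,"ry":0,"rz":0},{"hand":0,"x":0,"y":0,"z":0,"rx":0,"ry":0,"rz":0},{"hand":0,"x":0,"y":0,"z":0,"rx":0,"ry":0,"rz":0}]'
python3 - <<'E'
from h import *
go(.505,-.217,.020,-.023)
np.save("w2.npy",arm.camera_info("wrist"),allow_pickle=True)
im=arm.capture("wrist"); cv2.imwrite("pics/wrist3.png",im[:,:,::-1])
im=arm.capture("scene"); cv2.imwrite("pics/s3.png",im[:,:,::-1])
E
```

```text
t: 7.12
position: [0.5165, -0.2495, 0.1122]
eef_rot: [-3.113, 0.001, 0.022]
ft_force: [-0.3, 0.5, -0.4]
width: 0.0393
finger_force: 60.9
t 7.12 pos [ 0.5165 -0.2495  0.1122] rot [-3.113e+00  1.000e-03  2.200e-02] q6 2.66 rz 0.43 shift [-0.2  -0.54  1.54] w 0.0393 f [-0.3  0.5 -0.4]
```

View pics/wrist3.png

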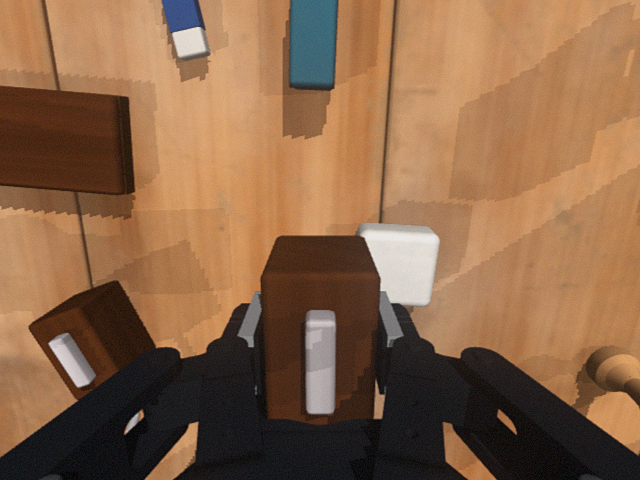

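The foot is held squarely between the pads, with its tongue at (320,362). The charger is at (398,264). The tool is slightly tilted and off target, so I'll correct both.

```bash
cat >> h.py <<'E'
from scipy.spatial.transform import Rotation as Ro
def go(x,y,z,yaw):
    s=arm.sense();p=s["position"]
    R=Ro.from_euler("xyz",s["eef_rot"]); T=Ro.from_euler("xyz",[np.pi,0,yaw])
    r=np.degrees((R.inv()*T).as_rotvec())/6
    d=T.inv().apply(np.array([x,y,z])-p)/.06
    print("t",round(s["t"],2),"pos",np.round(p,4),"rot",np.round(s["eef_rot"],3),"q6",round(s["joint_positions"][5],2),"| turn",np.round(r,2),"then shift",np.round(d,2),"| w",round(s["width"],4),"f",np.round(s["ft_force"],1))
E
python3 -c "
from h import *
go(.505,-.217,.06,-.023)
W=np.load('w2.npy',allow_pickle=True).item()
P=p2w(W,[(360,225),(438,237),(429,305)],.02);print(P)
s=arm.sense();f=arm.sense()['position']
print('tongue top ctr',p2w(W,(320,362),f[2]-.0191+.058), 'foot corners',p2w(W,[(263,275),(378,273)],f[2]-.0191+.05))
print('plain->charger',p2w(W,(397,266),.02))"
python3 -m pendant '[{"hand":0,"x":0,"y":0,"z":0,"rx":-0.27,"ry":0,"rz":0.43},{"hand":0,"x":0,"y":0,"z":0,"rx":0,"ry":0,"rz":0},{"hand":0,"x":-0.1,"y":-0.27,"z":0,"rx":0,"ry":0,"rz":0},{"hand":0,"x":-0.1,"y":-0.27,"z":0,"rx":0,"ry":0,"rz":0},{"hand":0,"x":0,"y":0,"z":0,"rx":0,"ry":0,"rz":0},{"hand":0,"x":0,"y":0,"z":0,"rx":0,"ry":0,"rz":0}]'
python3 -c "
from h import *
go(.505,-.217,.025,-.023)"
```

```text
t 7.22 pos [ 0.5167 -0.2495  0.1122] rot [-3.113e+00  1.000e-03  2.300e-02] q6 2.66 | turn [-0.27  0.02  0.44] then shift [-0.21 -0.54  0.87] | w 0.0392 f [-0.2 -1.  -1.5]
[[ 0.53009875 -0.27297881  0.02      ]
 [ 0.52357533 -0.32375769  0.02      ]
 [ 0.47491689 -0.32314876  0.02      ]]
tongue top ctr [[ 0.51843518 -0.25114367  0.15107409]] foot corners [[ 0.54448729 -0.23201028  0.14307409]
 [ 0.54641617 -0.26873774  0.14307409]]
plain->charger [[ 0.50268858 -0.29901461  0.02      ]]
t: 7.98
position: [0.5057, -0.2176, 0.1121]
eef_rot: [-3.141, 0.002, -0.023]
ft_force: [-0.4, -1.5, -1.8]
width: 0.039
finger_force: 61.0
t 7.97 pos [ 0.5057 -0.2176  0.1121] rot [-3.141e+00  2.000e-03 -2.300e-02] q6 2.76 | turn [-0.    0.01  0.  ] then shift [-0.01 -0.01  1.45] | w 0.039 f [-0.4 -1.5 -1.8]
```

```bash
python3 -m pendant '[{"hand":0,"x":-0.035,"y":0.015,"z":0.5,"rx":0,"ry":0,"rz":0},{"hand":0,"x":0,"y":0,"z":0.5,"rx":0,"ry":0,"rz":0},{"hand":0,"x":0,"y":0,"z":0.4,"rx":0,"ry":0,"rz":0},{"hand":0,"x":0,"y":0,"z":0.1,"rx":0,"ry":0,"rz":0},{"hand":0,"x":0,"y":0,"z":0.03,"rx":0,"ry":0,"rz":0},{"hand":0,"x":0,"y":0,"z":0,"rx":0,"ry":0,"rz":0}]'
```

```text
t: 8.72
position: [0.5039, -0.219, 0.0209]
eef_rot: [3.141, 0.001, -0.024]
ft_force: [0.7, -0.3, -1.5]
width: 0.0393
finger_force: 61.0
```

```bash
python3 -m pendant '[{"hand":0,"x":0,"y":0,"z":0.025,"rx":0,"ry":0,"rz":0},{"hand":0,"x":0,"y":0,"z":0,"rx":0,"ry":0,"rz":0},{"hand":0.3,"x":0,"y":0,"z":0,"rx":0,"ry":0,"rz":0},{"hand":0.65,"x":0,"y":0,"z":0,"rx":0,"ry":0,"rz":0},{"hand":0.65,"x":0,"y":0,"z":0,"rx":0,"ry":0,"rz":0},{"hand":0.65,"x":0,"y":0,"z":-0.3,"rx":0,"ry":0,"rz":0},{"hand":0.65,"x":0,"y":0,"z":-0.8,"rx":0,"ry":0,"rz":0},{"hand":0.65,"x":0,"y":0,"z":-0.9,"rx":0,"ry":0,"rz":0},{"hand":1,"x":-0.5,"y":0,"z":-1,"rx":0,"ry":0,"rz":0},{"hand":1,"x":-0.5,"y":0,"z":0,"rx":0,"ry":0,"rz":0},{"hand":1,"x":0,"y":0,"z":0,"rx":0,"ry":0,"rz":0},{"hand":1,"x":0,"y":0,"z":0,"rx":0,"ry":0,"rz":0}]'
python3 - <<'E'
from h import *
np.save("w3.npy",arm.camera_info("wrist"),allow_pickle=True)
im=arm.capture("wrist"); cv2.imwrite("pics/wrist4.png",im[:,:,::-1])
go(.446,-.092,.1,.4)
E
```

```text
t: 10.22
position: [0.4459, -0.2174, 0.1944]
eef_rot: [-3.141, 0.002, -0.024]
ft_force: [0.1, -0.6, 0.5]
width: 0.0854
finger_force: 0.0
t 10.28 pos [ 0.4461 -0.2173  0.1942] rot [-3.141e+00  2.000e-03 -2.400e-02] q6 2.71 | turn [-0.01  0.02 -4.04] then shift [ 0.81 -1.92  1.57] | w 0.0855 f [-0.4 -0.1  0.1]
```

View pics/wrist4.png

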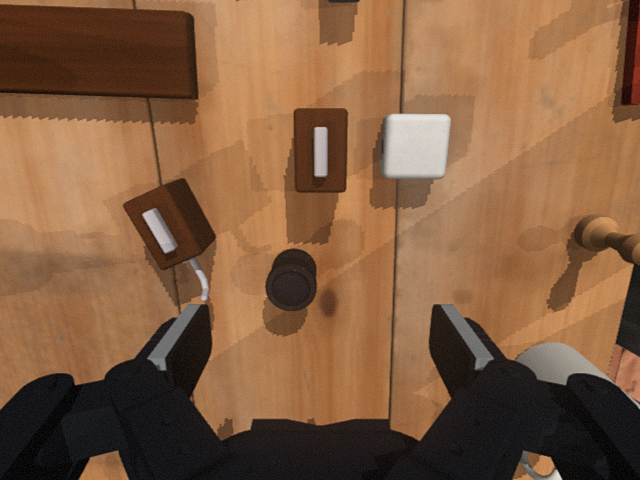

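The plain foot stands upright beside the charger, with its tongue at (320,152). The charger is at (416,147), hook foot tongue (160,230), hook end (205,298), and loupe top (292,285). Fitting rectangles for precision.

```bash
cat >> h.py <<'E'
def rect(W,im,box,z,ok):
    """min-area rectangle (metric) of pixels meeting ok inside box, lifted to height z"""
    u0,v0,u1,v1=box; m=np.zeros(im.shape[:2],np.uint8); m[v0:v1,u0:u1]=ok(im[v0:v1,u0:u1].astype(int))
    n,l,st,_=cv2.connectedComponentsWithStats(m); m=(l==1+st[1:,4].argmax()).astype(np.uint8)
    c=max(cv2.findContours(m,0,cv2.CHAIN_APPROX_NONE)[0],key=len)[:,0]
    P=p2w(W,c+0.0,z)[:,:2]; r=cv2.minAreaRect((P*1e3).astype(np.float32))
    print(box,"ctr",np.round(r[0],1),"size",np.round(r[1],1),"ang",round(np.radians(r[2]),3)); return r
bright=lambda a:(a.min(2)>145)
E
python3 - <<'E'
from h import *
W=np.load('w3.npy',allow_pickle=True).item(); im=cv2.imread("pics/wrist4.png")[:,:,::-1]
rect(W,im,(370,100,460,190),.02,lambda a:(a.max(2)-a.min(2)<30)&(a.min(2)>110))
rect(W,im,(303,115,340,190),.058,bright)
rect(W,im,(138,200,185,255),.058,bright)
print(p2w(W,(292,285),.045),p2w(W,(205,298),.046))
print("block top",p2w(W,[(295,109),(347,109),(346,192),(295,192)],.05))
E
```

```text
(370, 100, 460, 190) ctr [ 502.2 -298.5] size [52.  50.3] ang 1.547
(303, 115, 340, 190) ctr [ 502.3 -219.7] size [ 8. 34.] ang 1.543
(138, 200, 185, 255) ctr [445.5 -92.8] size [34.   8.8] ang 0.387
[[ 0.39187431 -0.19296668  0.045     ]] [[ 0.38206703 -0.11833115  0.046     ]]
block top [[ 0.53222689 -0.20193099  0.05      ]
 [ 0.53132569 -0.23956907  0.05      ]
 [ 0.47086148 -0.23862168  0.05      ]
 [ 0.4718032  -0.19930367  0.05      ]]
```

```bash
python3 -m pendant '[{"hand":1,"x":0,"y":0,"z":0,"rx":0,"ry":0,"rz":-0.79},{"hand":1,"x":0,"y":0,"z":0,"rx":0,"ry":0,"rz":-0.79},{"hand":1,"x":0,"y":0,"z":0,"rx":0,"ry":0,"rz":-0.79},{"hand":1,"x":0,"y":0,"z":0,"rx":0,"ry":0,"rz":-0.79},{"hand":1,"x":0,"y":0,"z":0,"rx":0,"ry":0,"rz":-0.78},{"hand":1,"x":0,"y":0,"z":0,"rx":0,"ry":0,"rz":0},{"hand":1,"x":0.2,"y":-0.48,"z":0.35,"rx":0,"ry":0,"rz":0},{"hand":1,"x":0.2,"y":-0.48,"z":0.35,"rx":0,"ry":0,"rz":0},{"hand":1,"x":0.2,"y":-0.48,"z":0.35,"rx":0,"ry":0,"rz":0},{"hand":1,"x":0.2,"y":-0.48,"z":0.35,"rx":0,"ry":0,"rz":0},{"hand":1,"x":0,"y":0,"z":0,"rx":0,"ry":0,"rz":0},{"hand":1,"x":0,"y":0,"z":0,"rx":0,"ry":0,"rz":0}]'
python3 -c "
from h import *
go(.4455,-.0925,.022,.387)"
```

```text
t: 11.78
position: [0.4467, -0.0926, 0.1108]
eef_rot: [-3.141, 0.002, 0.389]
ft_force: [0.5, -0.5, -0.4]
width: 0.0853
finger_force: 0.0
t 11.78 pos [ 0.4467 -0.0926  0.1108] rot [-3.141e+00  2.000e-03  3.890e-01] q6 2.55 | turn [-0.01  0.02  0.02] then shift [-0.02 -0.01  1.48] | w 0.0853 f [ 0.5 -0.5 -0.4]
```

```bash
python3 -m pendant '[{"hand":1,"x":-0.02,"y":-0.01,"z":0.6,"rx":0,"ry":0,"rz":0},{"hand":1,"x":0,"y":0,"z":0.6,"rx":0,"ry":0,"rz":0},{"hand":1,"x":0,"y":0,"z":0.28,"rx":0,"ry":0,"rz":0},{"hand":1,"x":0,"y":0,"z":0,"rx":0,"ry":0,"rz":0},{"hand":0,"x":0,"y":0,"z":0,"rx":0,"ry":0,"rz":0},{"hand":0,"x":0,"y":0,"z":0,"rx":0,"ry":0,"rz":0},{"hand":0,"x":0,"y":0,"z":0,"rx":0,"ry":0,"rz":0},{"hand":0,"x":0,"y":0,"z":0,"rx":0,"ry":0,"rz":0},{"hand":0,"x":0,"y":0,"z":0,"rx":0,"ry":0,"rz":0},{"hand":0,"x":0,"y":0,"z":0,"rx":0,"ry":0,"rz":0},{"hand":0,"x":0,"y":0,"z":0,"rx":0,"ry":0,"rz":0}]'
python3 -c "
from h import *
go(.4995,-.379,.16,-.025)"
```

```text
t: 13.15
position: [0.4454, -0.0925, 0.0229]
eef_rot: [-3.142, 0.0, 0.389]
ft_force: [-1.6, 0.3, 6.7]
width: 0.0391
finger_force: 60.6
t 13.15 pos [ 0.4454 -0.0925  0.0229] rot [-3.142  0.     0.389] q6 2.55 | turn [0.   0.   3.95] then shift [ 1.02  4.75 -2.29] | w 0.0391 f [-1.6  0.3  6.7]
```

```bash
python3 -m pendant '[{"hand":0,"x":0,"y":0,"z":-0.3,"rx":0,"ry":0,"rz":0},{"hand":0,"x":0,"y":0,"z":-0.6,"rx":0,"ry":0,"rz":0},{"hand":0,"x":0,"y":0,"z":-0.7,"rx":0,"ry":0,"rz":0},{"hand":0,"x":0,"y":0,"z":-0.7,"rx":0,"ry":0,"rz":0},{"hand":0,"x":0,"y":0,"z":0,"rx":0,"ry":0,"rz":0.66},{"hand":0,"x":0,"y":0,"z":0,"rx":0,"ry":0,"rz":0.66},{"hand":0,"x":0,"y":0,"z":0,"rx":0,"ry":0,"rz":0.66},{"hand":0,"x":0,"y":0,"z":0,"rx":0,"ry":0,"rz":0.66},{"hand":0,"x":0,"y":0,"z":0,"rx":0,"ry":0,"rz":0.66},{"hand":0,"x":0,"y":0,"z":0,"rx":0,"ry":0,"rz":0.65},{"hand":0,"x":0,"y":0,"z":0,"rx":0,"ry":0,"rz":0},{"hand":0,"x":0.15,"y":0.68,"z":0,"rx":0,"ry":0,"rz":0},{"hand":0,"x":0.15,"y":0.68,"z":0,"rx":0,"ry":0,"rz":0},{"hand":0,"x":0.15,"y":0.68,"z":0,"rx":0,"ry":0,"rz":0},{"hand":0,"x":0.15,"y":0.68,"z":0,"rx":0,"ry":0,"rz":0},{"hand":0,"x":0.14,"y":0.68,"z":0,"rx":0,"ry":0,"rz":0},{"hand":0,"x":0.14,"y":0.68,"z":0,"rx":0,"ry":0,"rz":0},{"hand":0,"x":0.14,"y":0.67,"z":0,"rx":0,"ry":0,"rz":0},{"hand":0,"x":0,"y":0,"z":0,"rx":0,"ry":0,"rz":0},{"hand":0,"x":0,"y":0,"z":0,"rx":0,"ry":0,"rz":0}]'
python3 -c "
from h import *
go(.4995,-.379,.0245,-.025)"
```

```text
t: 15.65
position: [0.4987, -0.3784, 0.1593]
eef_rot: [-3.14, 0.003, -0.024]
ft_force: [0.4, 0.7, -1.4]
width: 0.0385
finger_force: 61.0
t 15.65 pos [ 0.4987 -0.3784  0.1593] rot [-3.14e+00  3.00e-03 -2.40e-02] q6 2.52 | turn [-0.01  0.03  0.01] then shift [0.01 0.01 2.25] | w 0.0385 f [ 0.4  0.7 -1.4]
```

```bash
python3 -m pendant '[{"hand":0,"x":0.01,"y":0.01,"z":0.6,"rx":0,"ry":0,"rz":0},{"hand":0,"x":0,"y":0,"z":0.6,"rx":0,"ry":0,"rz":0},{"hand":0,"x":0,"y":0,"z":0.6,"rx":0,"ry":0,"rz":0},{"hand":0,"x":0,"y":0,"z":0.35,"rx":0,"ry":0,"rz":0},{"hand":0,"x":0,"y":0,"z":0.09,"rx":0,"ry":0,"rz":0},{"hand":0,"x":0,"y":0,"z":0.03,"rx":0,"ry":0,"rz":0},{"hand":0,"x":0,"y":0,"z":0,"rx":0,"ry":0,"rz":0}]'
python3 -c "
from h import *
go(.4995,-.379,.0229,-.025)"
```

```text
t: 16.52
position: [0.5, -0.3795, 0.0245]
eef_rot: [3.141, 0.001, -0.024]
ft_force: [-0.6, 0.4, -1.2]
width: 0.0391
finger_force: 61.0
t 16.52 pos [ 0.5    -0.3795  0.0245] rot [ 3.141e+00  1.000e-03 -2.400e-02] q6 2.52 | turn [0.01 0.01 0.01] then shift [-0.01 -0.01  0.03] | w 0.0391 f [-0.6  0.4 -1.2]
```

```bash
python3 -m pendant '[{"hand":0,"x":-0.01,"y":-0.01,"z":0.03,"rx":0,"ry":0,"rz":0},{"hand":0,"x":0,"y":0,"z":0,"rx":0,"ry":0,"rz":0},{"hand":0.3,"x":0,"y":0,"z":0,"rx":0,"ry":0,"rz":0},{"hand":0.65,"x":0,"y":0,"z":0,"rx":0,"ry":0,"rz":0},{"hand":0.65,"x":0,"y":0,"z":0,"rx":0,"ry":0,"rz":0},{"hand":0.65,"x":0,"y":0,"z":-0.3,"rx":0,"ry":0,"rz":0},{"hand":0.65,"x":0,"y":0,"z":-0.8,"rx":0,"ry":0,"rz":0},{"hand":0.65,"x":0,"y":0,"z":-0.9,"rx":0,"ry":0,"rz":0},{"hand":1,"x":-0.5,"y":-0.4,"z":-0.9,"rx":0,"ry":0,"rz":0},{"hand":1,"x":-0.5,"y":-0.5,"z":-0.7,"rx":0,"ry":0,"rz":0},{"hand":1,"x":0,"y":-0.5,"z":0,"rx":0,"ry":0,"rz":0},{"hand":1,"x":0,"y":0,"z":0,"rx":0,"ry":0,"rz":0},{"hand":1,"x":0,"y":0,"z":0,"rx":0,"ry":0,"rz":0}]'
python3 - <<'E'
from h import *
W=arm.camera_info("wrist");np.save("w4.npy",W,allow_pickle=True)
im=arm.capture("wrist"); cv2.imwrite("pics/wrist5.png",im[:,:,::-1])
ch=proj(W,[.502,-.2985,.02])[0].astype(int); a=proj(W,[.502,-.2197,.058])[0].astype(int); b=proj(W,[.4995,-.379,.058])[0].astype(int)
print(ch,a,b)
g=lambda a:(a.max(2)-a.min(2)<30)&(a.min(2)>110)
rect(W,im,(ch[0]-35,ch[1]-35,ch[0]+35,ch[1]+35),.02,g)
for q in(a,b): rect(W,im,(q[0]-14,q[1]-32,q[0]+14,q[1]+32),.058,bright)
E
```

```text
t: 18.15
position: [0.4431, -0.2951, 0.2345]
eef_rot: [-3.141, 0.002, -0.024]
ft_force: [0.1, -0.1, 0.3]
width: 0.0857
finger_force: 0.0
[321 143] [226 147] [418 145]
(np.int64(286), np.int64(108), np.int64(356), np.int64(178)) ctr [ 502.1 -297.9] size [51.6 51.4] ang 1.532
(np.int64(212), np.int64(115), np.int64(240), np.int64(179)) ctr [ 502.2 -219.9] size [ 8.2 33.8] ang 1.546
(np.int64(404), np.int64(113), np.int64(432), np.int64(177)) ctr [ 499.9 -379.6] size [ 8.1 33.7] ang 1.547
```

View pics/wrist5.png

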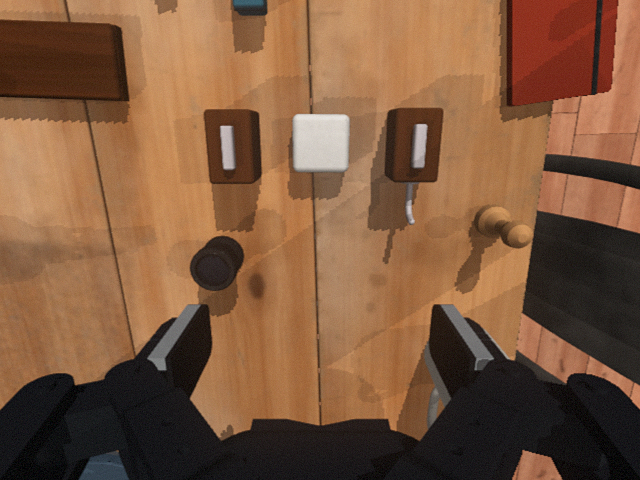

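The feet stand at tongues (228,147) and (419,145) either side of the charger (321,143), with the hook pointing toward the robot at (410,215). Spacing is 159.7 mm and both are square. Next is the board.

```bash
python3 -m pendant '[{"hand":1,"x":0.55,"y":-0.95,"z":-0.19,"rx":0,"ry":0,"rz":0},{"hand":1,"x":0.55,"y":-0.95,"z":-0.19,"rx":0,"ry":0,"rz":0},{"hand":1,"x":0.55,"y":-0.95,"z":-0.19,"rx":0,"ry":0,"rz":0},{"hand":1,"x":0.54,"y":-0.95,"z":-0.18,"rx":0,"ry":0,"rz":0},{"hand":1,"x":0,"y":0,"z":0,"rx":0,"ry":0,"rz":-0.92},{"hand":1,"x":0,"y":0,"z":0,"rx":0,"ry":0,"rz":-0.92},{"hand":1,"x":0,"y":0,"z":0,"rx":0,"ry":0,"rz":-0.92},{"hand":1,"x":0,"y":0,"z":0,"rx":0,"ry":0,"rz":-0.92},{"hand":1,"x":0,"y":0,"z":0,"rx":0,"ry":0,"rz":-0.92},{"hand":1,"x":0,"y":0,"z":0,"rx":0,"ry":0,"rz":-0.92},{"hand":1,"x":0,"y":0,"z":0,"rx":0,"ry":0,"rz":-0.92},{"hand":1,"x":0,"y":0,"z":0,"rx":0,"ry":0,"rz":-0.92},{"hand":1,"x":0,"y":0,"z":0,"rx":0,"ry":0,"rz":-0.92},{"hand":1,"x":0,"y":0,"z":0,"rx":0,"ry":0,"rz":-0.92},{"hand":1,"x":0,"y":0,"z":0,"rx":0,"ry":0,"rz":-0.92},{"hand":1,"x":0,"y":0,"z":0,"rx":0,"ry":0,"rz":-0.92},{"hand":1,"x":0,"y":0,"z":0,"rx":0,"ry":0,"rz":-0.92},{"hand":1,"x":0,"y":0,"z":0,"rx":0,"ry":0,"rz":-0.92},{"hand":1,"x":0,"y":0,"z":0,"rx":0,"ry":0,"rz":-0.92},{"hand":1,"x":0,"y":0,"z":0,"rx":0,"ry":0,"rz":-0.92}]'
python3 -m pendant '[{"hand":1,"x":0,"y":0,"z":0,"rx":0,"ry":0,"rz":0},{"hand":1,"x":0,"y":0,"z":0,"rx":0,"ry":0,"rz":0}]'
python3 - <<'E'
from h import *
W=arm.camera_info("wrist");np.save("w5.npy",W,allow_pickle=True)
im=arm.capture("wrist"); cv2.imwrite("pics/wrist6.png",im[:,:,::-1])
go(.58,-.014,.15,1.52)
print(proj(W,[[.58,-.014,.018],[.61,.09,.018],[.55,-.12,.018]]))
E
```

```text
t: 20.7
position: [0.5718, -0.0852, 0.2756]
eef_rot: [-3.138, -0.0, 1.519]
ft_force: [0.7, 0.0, 0.1]
width: 0.0855
finger_force: 0.0
t: 20.95
position: [0.5716, -0.0848, 0.2761]
eef_rot: [-3.139, -0.0, 1.514]
ft_force: [-0.2, -0.3, -0.5]
width: 0.0855
finger_force: 0.0
t 21.0 pos [ 0.5715 -0.0847  0.2763] rot [-3.139 -0.     1.515] q6 1.48 | turn [-0.03 -0.   -0.05] then shift [1.18 0.08 2.1 ] | w 0.0855 f [-0.6  0.6 -0.5]
[[324.71872774 128.47555495]
 [350.60406907  11.9033984 ]
 [302.79550322 229.51067057]]
```

View pics/wrist6.png

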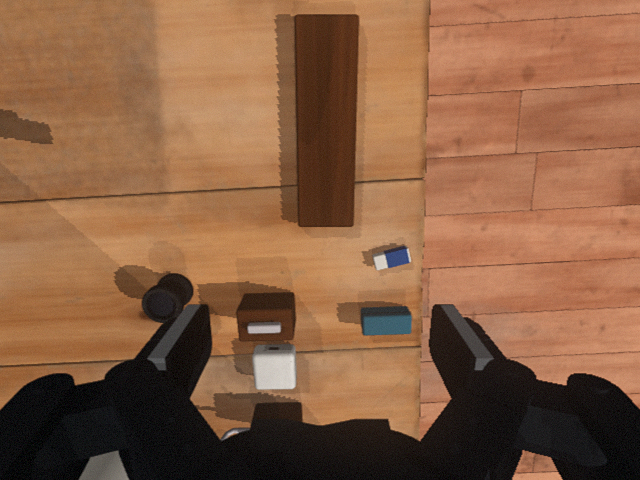

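The whole board is visible, with corners (296,15), (358,15), (353,227) and (298,225).

```bash
python3 - <<'E'
from h import *
W=np.load('w5.npy',allow_pickle=True).item(); im=cv2.imread("pics/wrist6.png")[:,:,::-1]
rect(W,im,(270,2,385,240),.018,lambda a:(a[:,:,0]<118)&(a[:,:,0]-a[:,:,2]>25)&(a[:,:,0]>60)&(a[:,:,1]<70))
print(p2w(W,[(296,15),(358,15),(353,227),(299,225)],.018), p2w(W,[(296,15),(358,15),(353,227),(299,225)],.018).mean(0))
E
```

```text
(270, 2, 385, 240) ctr [582.5 -14. ] size [207.3 122. ] ang 1.514
[[ 0.55831019  0.09036777  0.018     ]
 [ 0.61690266  0.08701615  0.018     ]
 [ 0.60573718 -0.12024331  0.018     ]
 [ 0.54616906 -0.114604    0.018     ]] [ 0.58177977 -0.01436585  0.018     ]
```

```bash
python3 -m pendant '[{"hand":1,"x":0.6,"y":0.05,"z":0.5,"rx":-0.03,"ry":0,"rz":0},{"hand":1,"x":0.57,"y":0.05,"z":0.7,"rx":0,"ry":0,"rz":0},{"hand":1,"x":0,"y":0,"z":0.9,"rx":0,"ry":0,"rz":0},{"hand":1,"x":0,"y":0,"z":0.9,"rx":0,"ry":0,"rz":0},{"hand":1,"x":0,"y":0,"z":0.7,"rx":0,"ry":0,"rz":0},{"hand":1,"x":0,"y":0,"z":0,"rx":0,"ry":0,"rz":0},{"hand":1,"x":0,"y":0,"z":0,"rx":0,"ry":0,"rz":0}]'
python3 -c "
from h import *
go(.582,-.0144,-.003,1.515)"
```

```text
t: 21.88
position: [0.5824, -0.0147, 0.0562]
eef_rot: [3.139, -0.0, 1.516]
ft_force: [-0.3, 0.0, -0.3]
width: 0.0854
finger_force: 0.0
t 21.88 pos [ 0.5824 -0.0147  0.0562] rot [ 3.139 -0.     1.516] q6 1.6 | turn [ 0.03 -0.    0.01] then shift [ 0.   -0.01  0.99] | w 0.0854 f [-0.3  0.  -0.3]
```

```bash
python3 -m pendant '[{"hand":1,"x":0,"y":-0.01,"z":0.4,"rx":0.03,"ry":0,"rz":0},{"hand":1,"x":0,"y":0,"z":0.3,"rx":0,"ry":0,"rz":0},{"hand":1,"x":0,"y":0,"z":0.2,"rx":0,"ry":0,"rz":0},{"hand":1,"x":0,"y":0,"z":0.09,"rx":0,"ry":0,"rz":0},{"hand":1,"x":0,"y":0,"z":0,"rx":0,"ry":0,"rz":0},{"hand":0,"x":0,"y":0,"z":0,"rx":0,"ry":0,"rz":0},{"hand":0,"x":0,"y":0,"z":0,"rx":0,"ry":0,"rz":0},{"hand":0,"x":0,"y":0,"z":0,"rx":0,"ry":0,"rz":0},{"hand":0,"x":0,"y":0,"z":0,"rx":0,"ry":0,"rz":0},{"hand":0,"x":0,"y":0,"z":0,"rx":0,"ry":0,"rz":0},{"hand":0,"x":0,"y":0,"z":0,"rx":0,"ry":0,"rz":0}]'
python3 -c "
from h import *
go(.582,-.0144,.12,1.515)"
```

```text
t: 23.25
position: [0.5812, -0.0145, -0.0037]
eef_rot: [-3.141, -0.0, 1.517]
ft_force: [-1.3, 0.7, 5.2]
width: 0.0608
finger_force: 66.0
t 23.25 pos [ 0.5812 -0.0145 -0.0037] rot [-3.141 -0.     1.517] q6 1.6 | turn [-0.01 -0.    0.02] then shift [ 0.    0.01 -2.06] | w 0.0608 f [-1.3  0.7  5.2]
```

```bash
python3 -m pendant '[{"hand":0,"x":0,"y":0,"z":-0.2,"rx":0,"ry":0,"rz":0},{"hand":0,"x":0,"y":0,"z":-0.4,"rx":0,"ry":0,"rz":0},{"hand":0,"x":0,"y":0,"z":-0.5,"rx":0,"ry":0,"rz":0},{"hand":0,"x":0,"y":0,"z":-0.5,"rx":0,"ry":0,"rz":0},{"hand":0,"x":0,"y":0,"z":-0.4,"rx":0,"ry":0,"rz":0},{"hand":0,"x":0,"y":0,"z":-0.1,"rx":0,"ry":0,"rz":-0.33},{"hand":0,"x":0,"y":0,"z":0,"rx":0,"ry":0,"rz":0},{"hand":0,"x":-0.3,"y":-0.08,"z":0,"rx":0,"ry":0,"rz":0},{"hand":0,"x":-0.6,"y":-0.16,"z":0,"rx":0,"ry":0,"rz":0},{"hand":0,"x":-0.6,"y":-0.16,"z":0,"rx":0,"ry":0,"rz":0},{"hand":0,"x":-0.6,"y":-0.16,"z":0,"rx":0,"ry":0,"rz":0},{"hand":0,"x":-0.6,"y":-0.16,"z":0,"rx":0,"ry":0,"rz":0},{"hand":0,"x":-0.6,"y":-0.16,"z":0,"rx":0,"ry":0,"rz":0},{"hand":0,"x":-0.6,"y":-0.16,"z":0,"rx":0,"ry":0,"rz":0},{"hand":0,"x":-0.6,"y":-0.16,"z":0,"rx":0,"ry":0,"rz":0},{"hand":0,"x":-0.28,"y":-0.04,"z":0,"rx":0,"ry":0,"rz":0},{"hand":0,"x":0,"y":0,"z":0,"rx":0,"ry":0,"rz":0},{"hand":0,"x":0,"y":0,"z":0,"rx":0,"ry":0,"rz":0}]'
python3 - <<'E'
from h import *
go(.501,-.2993,.065,1.551)
W=arm.camera_info("wrist");np.save("w6.npy",W,allow_pickle=True)
im=arm.capture("wrist"); cv2.imwrite("pics/wrist7.png",im[:,:,::-1])
b=arm.capture("scene"); s=arm.capture("side")
f=lambda im,u,v,w,h:cv2.resize(im[v:v+h,u:u+w],(400,300),interpolation=cv2.INTER_CUBIC)
m=np.vstack([np.hstack([f(im,0,0,640,480),f(im,200,0,240,180)]),np.hstack([f(b,330,210,200,150),f(s,90,130,200,150)])])
cv2.imwrite("pics/m2.png",m[:,:,::-1])
E
```

```text
t: 25.5
position: [0.5007, -0.2992, 0.1209]
eef_rot: [-3.139, -0.001, 1.552]
ft_force: [0.8, 0.2, -2.1]
width: 0.0606
finger_force: 65.9
t 25.5 pos [ 0.5007 -0.2992  0.1209] rot [-3.139e+00 -1.000e-03  1.552e+00] q6 1.05 | turn [-0.03 -0.01  0.01] then shift [-0.    0.    0.93] | w 0.0606 f [ 0.8  0.2 -2.1]
```

View pics/m2.png

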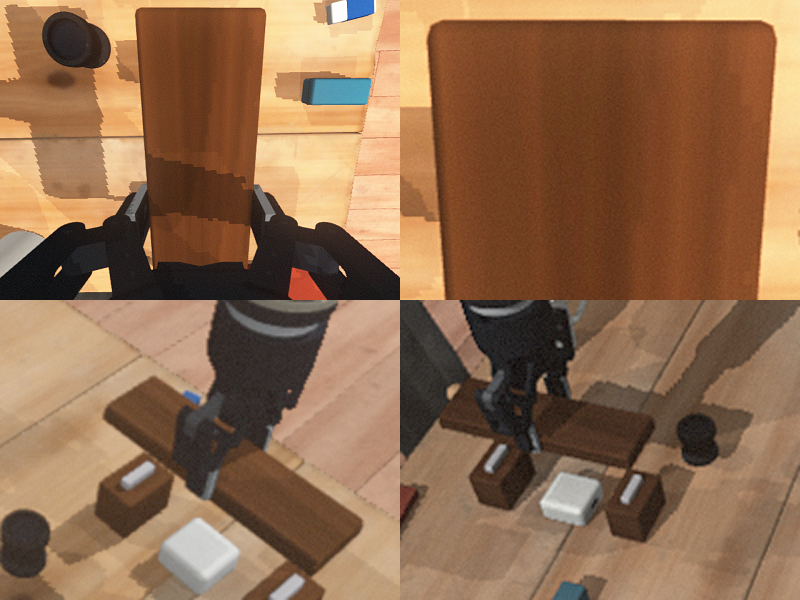

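The board is held level over the feet, with its left end edge at wrist pixels (218,13)–(425,13).

```bash
python3 - <<'E'
from h import *
W=np.load('w6.npy',allow_pickle=True).item()
P=p2w(W,[(218,13),(424,13)],.1424);print(P,P.mean(0))
go(.501,-.2993,.058,1.551)
E
```

```text
[[ 0.4738278  -0.19441939  0.1424    ]
 [ 0.53254315 -0.19558317  0.1424    ]] [ 0.50318548 -0.19500128  0.1424    ]
t 25.65 pos [ 0.5012 -0.299   0.1213] rot [-3.139e+00 -1.000e-03  1.553e+00] q6 1.05 | turn [-0.02 -0.01  0.02] then shift [-0.01 -0.    1.05] | w 0.0604 f [ 0.7 -0.3 -1.5]
```

```bash
python3 -m pendant '[{"hand":0,"x":0,"y":0,"z":0.4,"rx":-0.02,"ry":0,"rz":0.02},{"hand":0,"x":0,"y":0,"z":0.4,"rx":0,"ry":0,"rz":0},{"hand":0,"x":0,"y":0,"z":0.25,"rx":0,"ry":0,"rz":0},{"hand":0,"x":0,"y":0,"z":0.05,"rx":0,"ry":0,"rz":0},{"hand":0,"x":0,"y":0,"z":0.04,"rx":0,"ry":0,"rz":0},{"hand":0,"x":0,"y":0,"z":0.04,"rx":0,"ry":0,"rz":0},{"hand":0,"x":0,"y":0,"z":0.02,"rx":0,"ry":0,"rz":0},{"hand":0,"x":0,"y":0,"z":0,"rx":0,"ry":0,"rz":0}]'
python3 -c "
from h import *
go(.501,-.2993,.0463,1.551)"
```

```text
t: 26.65
position: [0.501, -0.3, 0.0495]
eef_rot: [3.141, -0.0, 1.549]
ft_force: [-0.3, -0.4, -1.8]
width: 0.0606
finger_force: 65.8
t 26.65 pos [ 0.501  -0.3     0.0495] rot [ 3.141 -0.     1.549] q6 1.05 | turn [ 0.   -0.   -0.02] then shift [ 0.01 -0.    0.05] | w 0.0606 f [-0.3 -0.4 -1.8]
```

```bash
python3 -m pendant '[{"hand":0,"x":0.01,"y":0,"z":0.03,"rx":0,"ry":0,"rz":0},{"hand":0,"x":0,"y":0,"z":0.02,"rx":0,"ry":0,"rz":0},{"hand":0,"x":0,"y":0,"z":0,"rx":0,"ry":0,"rz":0}]'
python3 -c "
from h import *
go(.501,-.2993,.0463,1.551)"
```

```text
t: 27.02
position: [0.5009, -0.2993, 0.0463]
eef_rot: [3.142, -0.0, 1.549]
ft_force: [0.2, 0.3, -3.4]
width: 0.0606
finger_force: 65.8
t 27.02 pos [ 0.5009 -0.2993  0.0463] rot [ 3.142 -0.     1.549] q6 1.05 | turn [ 0.   -0.   -0.02] then shift [-0.  0.  0.] | w 0.0606 f [ 0.2  0.3 -3.4]
```

```bash
python3 -m pendant '[{"hand":0.8,"x":0,"y":0,"z":0,"rx":0,"ry":0,"rz":0},{"hand":1,"x":0,"y":0,"z":0,"rx":0,"ry":0,"rz":0},{"hand":1,"x":0,"y":0,"z":0,"rx":0,"ry":0,"rz":0},{"hand":1,"x":0,"y":0,"z":-0.2,"rx":0,"ry":0,"rz":0},{"hand":1,"x":0,"y":0,"z":-0.6,"rx":0,"ry":0,"rz":0},{"hand":1,"x":0,"y":0,"z":-0.9,"rx":0,"ry":0,"rz":0},{"hand":1,"x":0,"y":0,"z":-0.9,"rx":0,"ry":0,"rz":0},{"hand":1,"x":0.44,"y":-0.46,"z":0,"rx":0,"ry":0,"rz":0},{"hand":1,"x":0.44,"y":-0.46,"z":0,"rx":0,"ry":0,"rz":0},{"hand":1,"x":0.44,"y":-0.46,"z":0,"rx":0,"ry":0,"rz":0},{"hand":1,"x":0.43,"y":-0.47,"z":0,"rx":0,"ry":0,"rz":0},{"hand":1,"x":0,"y":0,"z":0,"rx":0,"ry":0,"rz":0},{"hand":1,"x":0,"y":0,"z":0,"rx":0,"ry":0,"rz":0}]'
python3 - <<'E'
from h import *
b=arm.capture("scene"); s=arm.capture("side");im=arm.capture("wrist")
f=lambda im,u,v,w,h:cv2.resize(im[v:v+h,u:u+w],(400,300),interpolation=cv2.INTER_CUBIC)
m=np.vstack([np.hstack([f(b,330,210,200,150),f(s,90,130,200,150)]),np.hstack([f(im,0,0,640,480),f(im,160,200,320,240)])])
cv2.imwrite("pics/m3.png",m[:,:,::-1])
go(.392,-.192,.012,1.55)
E
```

```text
t: 28.65
position: [0.393, -0.1924, 0.2033]
eef_rot: [3.14, 0.001, 1.55]
ft_force: [0.8, 0.2, -0.3]
width: 0.0854
finger_force: 0.0
t 28.8 pos [ 0.3929 -0.1926  0.2025] rot [ 3.141 -0.     1.549] q6 1.14 | turn [ 0.   -0.   -0.01] then shift [ 0.01 -0.02  3.17] | w 0.0855 f [-0.1 -0.6  0.4]
```

View pics/m3.png

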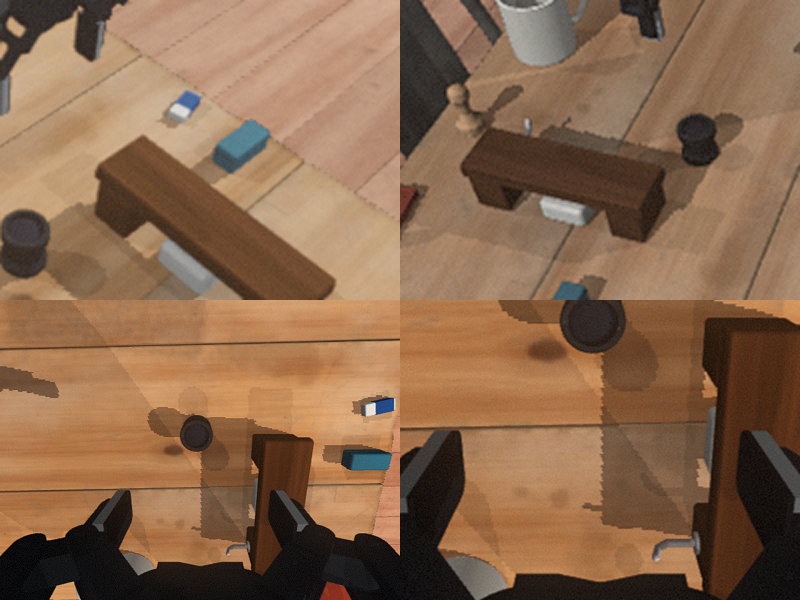

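The board lies flush on both feet in both views, with the charger beneath it and the hook toward the robot. The loupe is at wrist pixel (315,212).

```bash
python3 - <<'E'
from h import *
W=arm.camera_info("wrist")
print(p2w(W,(314,210),.045))
E
python3 -m pendant '[{"hand":1,"x":0.01,"y":-0.01,"z":0.7,"rx":0,"ry":0,"rz":0},{"hand":1,"x":0,"y":0,"z":0.7,"rx":0,"ry":0,"rz":0},{"hand":1,"x":0,"y":0,"z":0.6,"rx":0,"ry":0,"rz":0},{"hand":1,"x":0,"y":0,"z":0,"rx":0,"ry":0,"rz":0},{"hand":1,"x":0,"y":0,"z":0,"rx":0,"ry":0,"rz":0}]'
```

```text
[[ 0.3884589  -0.18468497  0.045     ]]
t: 29.42
position: [0.3924, -0.1919, 0.0833]
eef_rot: [3.141, -0.0, 1.549]
ft_force: [-0.3, 0.5, 0.3]
width: 0.0856
finger_force: 0.0
```

```bash
python3 - <<'E'
from h import *
W=arm.camera_info("wrist"); im=arm.capture("wrist"); cv2.imwrite("pics/w8.png",im[:,:,::-1])
c=proj(W,[[.392,-.19,.045],[.39,-.19,0]]);print(c)
u0,v0=210,130
cv2.imwrite("pics/w8c.png",cv2.resize(im[v0:480,u0:430],None,fx=1.7,fy=1.7)[:,:,::-1])
E
```

```text
[[318.83043192 270.68103   ]
 [315.77742442 244.42771847]]
```

View pics/w8c.png

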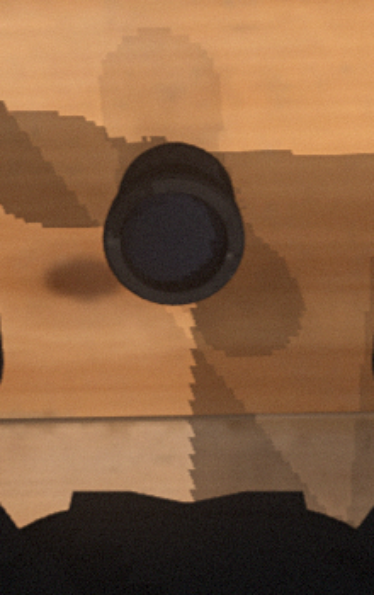

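The loupe's top rim is centred at wrist pixel (312,271), i.e. about (0.389, -0.190). I'll adjust, descend and grip.

```bash
python3 -m pendant '[{"hand":1,"x":0.03,"y":-0.05,"z":0,"rx":0,"ry":0,"rz":0},{"hand":1,"x":0,"y":0,"z":0.5,"rx":0,"ry":0,"rz":0},{"hand":1,"x":0,"y":0,"z":0.5,"rx":0,"ry":0,"rz":0},{"hand":1,"x":0,"y":0,"z":0.19,"rx":0,"ry":0,"rz":0},{"hand":1,"x":0,"y":0,"z":0,"rx":0,"ry":0,"rz":0},{"hand":0,"x":0,"y":0,"z":0,"rx":0,"ry":0,"rz":0},{"hand":0,"x":0,"y":0,"z":0,"rx":0,"ry":0,"rz":0},{"hand":0,"x":0,"y":0,"z":0,"rx":0,"ry":0,"rz":0},{"hand":0,"x":0,"y":0,"z":0,"rx":0,"ry":0,"rz":0},{"hand":0,"x":0,"y":0,"z":0,"rx":0,"ry":0,"rz":0},{"hand":0,"x":0,"y":0,"z":0,"rx":0,"ry":0,"rz":0},{"hand":0,"x":0,"y":0,"z":0,"rx":0,"ry":0,"rz":0},{"hand":0,"x":0,"y":0,"z":-0.3,"rx":0,"ry":0,"rz":0},{"hand":0,"x":0,"y":0,"z":-0.6,"rx":0,"ry":0,"rz":0},{"hand":0,"x":0,"y":0,"z":-0.8,"rx":0,"ry":0,"rz":0},{"hand":0,"x":0,"y":0,"z":-0.8,"rx":0,"ry":0,"rz":0},{"hand":0,"x":0,"y":0,"z":0,"rx":0,"ry":0,"rz":0}]'
python3 -c "
from h import *
go(.5025,-.2195,.15,1.55)"
```

```text
t: 31.6
position: [0.3907, -0.1904, 0.1645]
eef_rot: [3.135, 0.002, 1.549]
ft_force: [-0.9, 0.1, -0.7]
width: 0.0425
finger_force: 61.0
t 31.6 pos [ 0.3907 -0.1904  0.1645] rot [3.135e+00 2.000e-03 1.549e+00] q6 1.14 | turn [ 0.06  0.02 -0.01] then shift [-0.45  1.87  0.24] | w 0.0425 f [-0.9  0.1 -0.7]
```

```bash
python3 -m pendant '[{"hand":0,"x":-0.09,"y":0.37,"z":0,"rx":0,"ry":0,"rz":0},{"hand":0,"x":-0.09,"y":0.37,"z":0,"rx":0,"ry":0,"rz":0},{"hand":0,"x":-0.09,"y":0.37,"z":0,"rx":0,"ry":0,"rz":0},{"hand":0,"x":-0.09,"y":0.38,"z":0,"rx":0,"ry":0,"rz":0},{"hand":0,"x":-0.09,"y":0.38,"z":0,"rx":0,"ry":0,"rz":0},{"hand":0,"x":0,"y":0,"z":0,"rx":0,"ry":0,"rz":0},{"hand":0,"x":0,"y":0,"z":0,"rx":0,"ry":0,"rz":0},{"hand":0,"x":0,"y":0,"z":0,"rx":0,"ry":0,"rz":0}]'
python3 -c "
from h import *
go(.5025,-.2195,.085,1.55)"
```

```text
t: 32.6
position: [0.4994, -0.2186, 0.1608]
eef_rot: [-3.141, -0.001, 1.549]
ft_force: [0.9, -0.5, -0.4]
width: 0.0429
finger_force: 61.1
t 32.6 pos [ 0.4994 -0.2186  0.1608] rot [-3.141e+00 -1.000e-03  1.549e+00] q6 1.18 | turn [-0.01 -0.01 -0.01] then shift [-0.01  0.05  1.26] | w 0.0429 f [ 0.9 -0.5 -0.4]
```

```bash
python3 -m pendant '[{"hand":0,"x":-0.01,"y":0.05,"z":0.4,"rx":0,"ry":0,"rz":0},{"hand":0,"x":0,"y":0,"z":0.5,"rx":0,"ry":0,"rz":0},{"hand":0,"x":0,"y":0,"z":0.3,"rx":0,"ry":0,"rz":0},{"hand":0,"x":0,"y":0,"z":0.06,"rx":0,"ry":0,"rz":0},{"hand":0,"x":0,"y":0,"z":0.02,"rx":0,"ry":0,"rz":0},{"hand":0,"x":0,"y":0,"z":0,"rx":0,"ry":0,"rz":0}]'
```

```text
t: 33.35
position: [0.5037, -0.2197, 0.085]
eef_rot: [3.14, 0.0, 1.549]
ft_force: [-0.4, 0.5, -1.2]
width: 0.0425
finger_force: 61.1
```

```bash
python3 -m pendant '[{"hand":0,"x":0,"y":0,"z":0.04,"rx":0,"ry":0,"rz":0},{"hand":0,"x":0,"y":0,"z":0.02,"rx":0,"ry":0,"rz":0},{"hand":0,"x":0,"y":0,"z":0,"rx":0,"ry":0,"rz":0}]'; python3 -m pendant '[{"hand":0,"x":0,"y":0,"z":0.015,"rx":0,"ry":0,"rz":0},{"hand":0,"x":0,"y":0,"z":0,"rx":0,"ry":0,"rz":0}]'
```

```text
t: 33.72
position: [0.5032, -0.2195, 0.0805]
eef_rot: [-3.141, -0.0, 1.549]
ft_force: [-0.2, 0.3, -0.5]
width: 0.0428
finger_force: 61.1
t: 33.98
position: [0.5033, -0.2196, 0.08]
eef_rot: [3.141, -0.0, 1.549]
ft_force: [-2.1, 1.5, 3.5]
width: 0.0426
finger_force: 61.6
```

```bash
python3 -m pendant '[{"hand":0.4,"x":0,"y":0,"z":0,"rx":0,"ry":0,"rz":0},{"hand":0.8,"x":0,"y":0,"z":0,"rx":0,"ry":0,"rz":0},{"hand":1,"x":0,"y":0,"z":0,"rx":0,"ry":0,"rz":0},{"hand":1,"x":0,"y":0,"z":-0.2,"rx":0,"ry":0,"rz":0},{"hand":1,"x":0,"y":0,"z":-0.6,"rx":0,"ry":0,"rz":0},{"hand":1,"x":0,"y":0,"z":-0.8,"rx":0,"ry":0,"rz":0},{"hand":0.6,"x":0,"y":0,"z":-0.5,"rx":0,"ry":0,"rz":0},{"hand":0.6,"x":0,"y":0,"z":0,"rx":0,"ry":0,"rz":0.96},{"hand":0.6,"x":0,"y":0,"z":0,"rx":0,"ry":0,"rz":0.96},{"hand":0.6,"x":0,"y":0,"z":0,"rx":0,"ry":0,"rz":0.96},{"hand":0.6,"x":0,"y":0,"z":0,"rx":0,"ry":0,"rz":0.96},{"hand":0.6,"x":0,"y":0,"z":0,"rx":0,"ry":0,"rz":0.96},{"hand":0.6,"x":0,"y":0,"z":0,"rx":0,"ry":0,"rz":0.96},{"hand":0.6,"x":0,"y":0,"z":0,"rx":0,"ry":0,"rz":0.96}]'
python3 - <<'E'
from h import *
teal=lambda a:(a[:,:,2]>80)&(a[:,:,2]-a[:,:,0]>25)&(a[:,:,1]>60)
for w,i,b in(("w1","wrist2",(400,85,490,140)),("w5","wrist6",(350,300,414,340))):
    W=np.load(w+'.npy',allow_pickle=True).item(); rect(W,cv2.imread(f"pics/{i}.png")[:,:,::-1],b,.026,teal)
go(.64,-.24,.2,0)
E
```

```text
t: 35.72
position: [0.5033, -0.2196, 0.2065]
eef_rot: [3.141, -0.0, 0.842]
ft_force: [0.2, 0.3, 0.0]
width: 0.0513
finger_force: 0.0
(400, 85, 490, 140) ctr [ 641.2 -240.9] size [55.2 24.4] ang 0.001
(350, 300, 414, 340) ctr [ 641.5 -239.5] size [24.  54.5] ang 1.557
t 35.73 pos [ 0.5033 -0.2196  0.2065] rot [ 3.141 -0.     0.842] q6 1.89 | turn [ 0.   -0.01  8.04] then shift [2.28 0.34 0.11] | w 0.0513 f [0.2 0.3 0. ]
```

```bash
python3 -m pendant '[{"hand":0.6,"x":0,"y":0,"z":0,"rx":0,"ry":0,"rz":0.9},{"hand":0.6,"x":0,"y":0,"z":0,"rx":0,"ry":0,"rz":0.9},{"hand":0.6,"x":0,"y":0,"z":0,"rx":0,"ry":0,"rz":0.9},{"hand":0.6,"x":0,"y":0,"z":0,"rx":0,"ry":0,"rz":0.9},{"hand":0.6,"x":0,"y":0,"z":0,"rx":0,"ry":0,"rz":0.9},{"hand":0.6,"x":0,"y":0,"z":0,"rx":0,"ry":0,"rz":0.9},{"hand":0.6,"x":0,"y":0,"z":0,"rx":0,"ry":0,"rz":0.9},{"hand":0.6,"x":0,"y":0,"z":0,"rx":0,"ry":0,"rz":0.9},{"hand":0.6,"x":0,"y":0,"z":0,"rx":0,"ry":0,"rz":0.85},{"hand":0.6,"x":0,"y":0,"z":0,"rx":0,"ry":0,"rz":0},{"hand":0.6,"x":0.46,"y":0.07,"z":0.2,"rx":0,"ry":0,"rz":0},{"hand":0.6,"x":0.46,"y":0.07,"z":0.2,"rx":0,"ry":0,"rz":0},{"hand":0.6,"x":0.46,"y":0.07,"z":0.2,"rx":0,"ry":0,"rz":0},{"hand":0.6,"x":0.46,"y":0.07,"z":0.2,"rx":0,"ry":0,"rz":0},{"hand":0.6,"x":0.46,"y":0.07,"z":0.2,"rx":0,"ry":0,"rz":0},{"hand":0.6,"x":0,"y":0,"z":0,"rx":0,"ry":0,"rz":0},{"hand":0.6,"x":0,"y":0,"z":0,"rx":0,"ry":0,"rz":0}]'
python3 - <<'E'
from h import *
go(.6413,-.2403,.003,0)
E
```

```text
t: 37.85
position: [0.6408, -0.2401, 0.1459]
eef_rot: [-3.141, 0.001, 0.004]
ft_force: [-0.5, 0.0, 1.6]
width: 0.0511
finger_force: 0.0
t 37.85 pos [ 0.6408 -0.2401  0.1459] rot [-3.141e+00  1.000e-03  4.000e-03] q6 2.78 | turn [-0.    0.01  0.04] then shift [0.01 0.   2.38] | w 0.0511 f [-0.5  0.   1.6]
```

```bash
python3 -m pendant '[{"hand":0.6,"x":0.01,"y":0,"z":0.6,"rx":0,"ry":0,"rz":0.04},{"hand":0.6,"x":0,"y":0,"z":0.7,"rx":0,"ry":0,"rz":0},{"hand":0.6,"x":0,"y":0,"z":0.7,"rx":0,"ry":0,"rz":0},{"hand":0.6,"x":0,"y":0,"z":0.3,"rx":0,"ry":0,"rz":0},{"hand":0.6,"x":0,"y":0,"z":0.08,"rx":0,"ry":0,"rz":0},{"hand":0.6,"x":0,"y":0,"z":0,"rx":0,"ry":0,"rz":0},{"hand":0,"x":0,"y":0,"z":0,"rx":0,"ry":0,"rz":0},{"hand":0,"x":0,"y":0,"z":0,"rx":0,"ry":0,"rz":0},{"hand":0,"x":0,"y":0,"z":0,"rx":0,"ry":0,"rz":0},{"hand":0,"x":0,"y":0,"z":0,"rx":0,"ry":0,"rz":0},{"hand":0,"x":0,"y":0,"z":0,"rx":0,"ry":0,"rz":0},{"hand":0,"x":0,"y":0,"z":0,"rx":0,"ry":0,"rz":0}]'
python3 - <<'E'
from h import *
go(.501,-.379,.16,-.02)
E
```

```text
t: 39.35
position: [0.6429, -0.2405, 0.0046]
eef_rot: [3.141, -0.003, -0.002]
ft_force: [-0.6, 1.5, 6.4]
width: 0.0252
finger_force: 60.6
t 39.35 pos [ 0.6429 -0.2405  0.0046] rot [ 3.141e+00 -3.000e-03 -2.000e-03] q6 2.79 | turn [ 0.01 -0.02  0.18] then shift [-2.32  2.35 -2.59] | w 0.0252 f [-0.6  1.5  6.4]
```

```bash
python3 -m pendant '[{"hand":0,"x":0,"y":0,"z":-0.3,"rx":0,"ry":0,"rz":0},{"hand":0,"x":0,"y":0,"z":-0.7,"rx":0,"ry":0,"rz":0},{"hand":0,"x":0,"y":0,"z":-0.8,"rx":0,"ry":0,"rz":0},{"hand":0,"x":0,"y":0,"z":-0.79,"rx":0,"ry":0,"rz":0.18},{"hand":0,"x":0,"y":0,"z":0,"rx":0,"ry":0,"rz":0},{"hand":0,"x":-0.46,"y":0.47,"z":0,"rx":0,"ry":0,"rz":0},{"hand":0,"x":-0.46,"y":0.47,"z":0,"rx":0,"ry":0,"rz":0},{"hand":0,"x":-0.46,"y":0.47,"z":0,"rx":0,"ry":0,"rz":0},{"hand":0,"x":-0.47,"y":0.47,"z":0,"rx":0,"ry":0,"rz":0},{"hand":0,"x":-0.47,"y":0.47,"z":0,"rx":0,"ry":0,"rz":0},{"hand":0,"x":0,"y":0,"z":0,"rx":0,"ry":0,"rz":0},{"hand":0,"x":0,"y":0,"z":0,"rx":0,"ry":0,"rz":0},{"hand":0,"x":0,"y":0,"z":0,"rx":0,"ry":0,"rz":0}]'
python3 - <<'E'
from h import *
go(.501,-.379,.0765,-.02)
E
```

```text
t: 40.98
position: [0.5005, -0.3776, 0.1581]
eef_rot: [-3.141, -0.0, -0.019]
ft_force: [0.5, 0.2, -0.9]
width: 0.0249
finger_force: 59.6
t 40.98 pos [ 0.5005 -0.3776  0.1581] rot [-3.141 -0.    -0.019] q6 2.51 | turn [-0.01 -0.    0.01] then shift [0.01 0.02 1.36] | w 0.0249 f [ 0.5  0.2 -0.9]
```

```bash
python3 -m pendant '[{"hand":0,"x":0.01,"y":0.02,"z":0.5,"rx":0,"ry":0,"rz":0},{"hand":0,"x":0,"y":0,"z":0.5,"rx":0,"ry":0,"rz":0},{"hand":0,"x":0,"y":0,"z":0.3,"rx":0,"ry":0,"rz":0},{"hand":0,"x":0,"y":0,"z":0.06,"rx":0,"ry":0,"rz":0},{"hand":0,"x":0,"y":0,"z":0.02,"rx":0,"ry":0,"rz":0},{"hand":0,"x":0,"y":0,"z":0,"rx":0,"ry":0,"rz":0}]';python3 -m pendant '[{"hand":0,"x":0,"y":0,"z":0.025,"rx":0,"ry":0,"rz":0},{"hand":0,"x":0,"y":0,"z":0,"rx":0,"ry":0,"rz":0}]'
```

```text
t: 41.72
position: [0.5011, -0.3796, 0.0763]
eef_rot: [3.141, -0.001, -0.02]
ft_force: [-0.6, 0.0, -0.2]
width: 0.025
finger_force: 59.6
t: 41.98
position: [0.5005, -0.3796, 0.0742]
eef_rot: [-3.141, -0.0, -0.02]
ft_force: [0.2, 0.8, -0.7]
width: 0.0251
finger_force: 59.6
```

```bash
python3 -m pendant '[{"hand":0,"x":0,"y":0,"z":0.02,"rx":0,"ry":0,"rz":0},{"hand":0,"x":0,"y":0,"z":0,"rx":0,"ry":0,"rz":0}]';python3 -m pendant '[{"hand":0,"x":0,"y":0,"z":0.01,"rx":0,"ry":0,"rz":0},{"hand":0,"x":0,"y":0,"z":0,"rx":0,"ry":0,"rz":0}]'
```

```text
t: 42.22
position: [0.5004, -0.3795, 0.0726]
eef_rot: [-3.141, 0.0, -0.021]
ft_force: [0.4, -0.5, -0.6]
width: 0.0243
finger_force: 59.6
t: 42.48
position: [0.5004, -0.3795, 0.0725]
eef_rot: [-3.141, -0.0, -0.02]
ft_force: [-1.7, 1.3, 5.3]
width: 0.025
finger_force: 60.3
```

Contact made. I'll release, back off and check.

```bash
python3 -m pendant '[{"hand":0.2,"x":0,"y":0,"z":0,"rx":0,"ry":0,"rz":0},{"hand":0.5,"x":0,"y":0,"z":0,"rx":0,"ry":0,"rz":0},{"hand":0.6,"x":0,"y":0,"z":0,"rx":0,"ry":0,"rz":0},{"hand":0.6,"x":0,"y":0,"z":-0.2,"rx":0,"ry":0,"rz":0},{"hand":0.6,"x":0,"y":0,"z":-0.6,"rx":0,"ry":0,"rz":0},{"hand":0.6,"x":0,"y":0,"z":-0.9,"rx":0,"ry":0,"rz":0},{"hand":0.6,"x":-0.5,"y":-0.5,"z":-0.8,"rx":0,"ry":0,"rz":0},{"hand":0.6,"x":-0.8,"y":-0.8,"z":-0.3,"rx":0,"ry":0,"rz":0},{"hand":0.6,"x":0,"y":0,"z":0,"rx":0,"ry":0,"rz":0},{"hand":0.6,"x":0,"y":0,"z":0,"rx":0,"ry":0,"rz":0}]'
python3 - <<'E'
from h import *
b=arm.capture("scene"); s=arm.capture("side");im=arm.capture("wrist")
f=lambda im,u,v,w,h:cv2.resize(im[v:v+h,u:u+w],(400,300),interpolation=cv2.INTER_CUBIC)
m=np.vstack([np.hstack([f(b,330,210,200,150),f(s,90,130,200,150)]),np.hstack([f(im,0,0,640,480),f(im,160,0,320,240)])])
cv2.imwrite("pics/m4.png",m[:,:,::-1])
E
```

```text
t: 43.72
position: [0.4304, -0.3064, 0.2378]
eef_rot: [3.141, -0.002, -0.02]
ft_force: [0.4, -0.3, 0.0]
width: 0.051
finger_force: 0.0
```

View pics/m4.png

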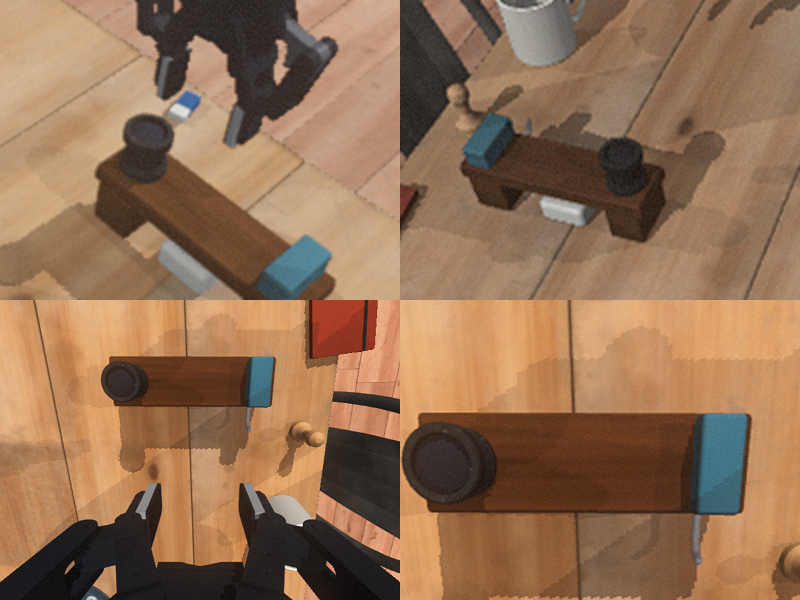

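The shelf is flat over the charger, with the loupe standing over the plain foot at (123,382) and the card case over the hooked foot at (262,380). The hook points toward the robot and the bystanders in view are undisturbed, so I'm handing in.

```bash
python3 -c "
from cell import arm
print(arm.job_done())"
```

```text
the job is handed in; nothing more can be done
None
```

The job is handed in at about 44 s of the 134 s: in the last pictures the board sits flat on both feet over the charger, the loupe stands over the plain foot, and the card case sits over the hooked foot; each foot measured within about 2 mm of its 80 mm distance.

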